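# Hang the filter canister over the catch beaker and lock its bayonet

### The job

Get the filter rig on the lab bench ready to drain: first push the stiff carriage along its rail until it is fully home against its end stop over the catch beaker. Then hang the canister with the two side pins in the carriage's bayonet collar and twist it clockwise until both pins have dropped into the locking notches; feel for the end and do not wrench it. Leave it hanging there released, and do not knock over the glassware or the spare canister.

Things in the scene. Friction and masses are not known exactly. Their poses are not given: they have to be found in the camera images.
- canister: Steel filter canister WITH two side pins, 0.32 kg give or take a third. Origin: centre of its underside, z up its axis. Foot 44 mm across, flaring to a 59 mm cylinder from 22 to 58 mm above the origin (flat top at 58). A 12 mm stem carries a handle bar. The same after a half turn. Starts standing on the bench at any yaw. It falls by its own weight wherever grip and collar let it.
- handle (a point): Centre of the canister's black handle bar, 94 mm above the canister's origin. Bar 64 mm long along the canister's x (parallel to the pins), 14 mm wide along its y, 18 mm tall (85 to 103 mm above the origin).
- pins (a point): Point on the canister's axis, 45 mm above its origin, level with its two round pins. They stick out along the canister's +x and -x, 8 mm thick, tips 43 mm from the axis.
- spare: Spare canister of the same size, look and handle but WITHOUT side pins; it does not lock. Stands on the bench near the other; the two may have changed places. Leave it standing. Origin: centre of its underside.
- seat (a point): Centre of the bayonet collar's bore at its upper rim, 140 mm above the bench; fixed to the carriage. z up, y along the rail towards the end stop, x level from the collar towards the push post. Canister origin is 41 mm below this point while its pins rest on the rim, 56 mm below once they have dropped through the entry gaps to the channel floor, 63 mm below when locked in the notches.
- bore (a point): Centre of the collar's lower end, 29 mm below seat, same axes. Steel collar: bore 63 mm, outside 88 mm. From each entry gap a channel runs clockwise (seen from above) under a 5 mm roof; about 0.73 rad past the middle of the gap its floor falls 7 mm into the notch, and an end wall stops the turn at about 0.95 rad. Turning takes under 0.1 N m; at the end wall the torque rises sharply.
- clamp (a point): 22 mm below seat, same axes: middle of the dark clamp ring (102 mm outside) that holds the collar. The collar's two opposite entry gaps, about 14 mm wide in the rim, lie roughly on the +x and -x sides, but the collar may be clamped turned by up to 0.26 rad either way. This is NOT measured: see or feel it. Stop at 0.5 to 1 N m: over 1.5 N m harms the pins.
- post (a point): Top centre of the carriage's upright dark push post, 28 mm across the rail, 30 mm along it; the post reaches from 66 to 140 mm above the bench, standing on a 60 mm long slide block. Axes as seat; it stands 85 mm from it along +x.
- carriage (a joint): Travel of the carriage along its rail (m), growing towards the end stop (along +y of seat). Starts between 0 and 0.045. It sticks: about 7 N are needed to break it free and keep it moving, and it stays where it is left. The end stop is hidden inside the slide, 80 to 150 mm farther on; it is felt as a sharp rise of force.
- flask: Conical glass flask, 76 mm across, 112 mm tall, standing left on the bench. Origin: centre of its underside. Leave it standing.
- measure: Tall glass measuring cylinder, foot 64 mm, 174 mm tall, standing left on the bench. Origin: centre of its underside. Leave it standing.
- beaker: Small glass beaker, 44 mm across, 45 mm tall, standing between the two canisters. Origin: centre of its underside. Leave it standing.
There are look-alikes about, which are no part of the job. Leave any purple look-alike of the canister alone.

How it is judged:
On the way, in this order (a step that is already met when the one before it is completed fails the run):
1. the carriage is pushed home against its end stop (value of joint carriage above 0.126 m), for 0.2 s.
2. the canister hangs in the collar with both pins down in the locking notches (z of canister in the frame of seat between -0.067 and -0.06 m and horizontal distance between canister and seat below 0.007 m), for 0.2 s.
At the end, for the whole second after the job is handed in: The carriage is within 5 mm of its end stop, and the canister hangs at rest in the collar, upright within 0.1 rad and centred within 7 mm, its origin 60 to 67 mm below the collar's rim (pins in the notches) (all of step 2 and value of joint carriage above 0.125 m and angle between canister's own z axis and vertical below 0.1 rad and linear speed of canister below 0.02 m/s); the robot touches nothing.
It fails at once if glassware or the spare canister knocked over (angle between any of flask, measure, beaker, spare's own z axis and vertical above 0.5 rad).
It fails at once if the canister wrenched in the collar (pins pressed with over 50 N, about 1.9 N m at the end wall) (contact force between canister and carriage above 50 N).
It also fails if it takes over 72 s, if anything falls off the work surface, if the arm or the gripper's body presses on something with over 40 N, if the wrist force passes 120 N, or if a joint passes its speed limit or range.

### The arm

A 6-joint arm with a two-finger parallel gripper is mounted at the origin on the work surface. World frame = base frame: x ahead of the robot, y to its left, z up, the work surface at z = 0. Lengths are in m, angles in rad, forces in N, time in s.
With the tool pointing down it reaches from about 0.375 to 0.975 m from the base axis. Payload 3.8 kg.
Tool frame: the origin (TCP) lies at the very end of the fingers, on their centre line; the grasp point (between the pads) lies 19 mm behind it; z points along the fingers, y is the line along which they close (so a half turn about z gives the same grasp; the last joint's range is limited). The gripper opens to 85 mm and grips with 20 to 120 N. Pads are 22 mm wide; open, the fingers measure 114 mm over their backs; the gripper's body (76 mm by 85 mm) begins 54 mm behind the grasp point. The pads swing forward as they close: fully open they stand 13 mm farther back than shut.
Start: joints at [-1.318, 0.264, 1.604, -0, 1.274, -0.037], TCP at [0.193, -0.647, 0.231] pointing down, gripper open.
Joint ranges: [-2.63, 2.63], [-0.94, 2.18], [0.31, 2.57], [-1.31, 4.45], [0, 2.66], [-2.55, 2.55]. Speed limits (rad/s): [2.57, 2.57, 3.14, 3.14, 3.14, 3.14].

### API

Orientations are given as a rotation vector (axis times angle).
In Python, from workcell import read_state, read_camera, calibration, finish_job gives the robot as it stands.
- The arm moves only by the tool step_arm, never from a script. Its argument "commands" is a list of rows, each an object of numbers: "fingers": the gripper's target within -1 to 1 (shut at 1, half-way at 0, fully open at -1); "dx", "dy", "dz": the shift along the tool's x, y, z in m; "roll": the turn about the tool's z in degrees. In form: [{"fingers": .., "dx": .., "dy": .., "dz": .., "roll": ..}, ...]. A call has 1 to 8 rows; each row is the pose to reach, as a shift and turn from the pose commanded when the call began, along the tool's axes at that moment; what a row does not reach only later rows make up. A row lasts 1/8 s, in which the tool goes at most 62.5 mm and 10.7 degrees, less where a joint would pass 70% of its speed; a pose out of reach is approached as far as the arm can. A call with a gripper value outside its range is refused whole. The fingers move at their own pace and stop on an object; "squeeze" is the grip in N (left out, the last holds). Time passes only in rows, so rows that repeat a pose let the fingers close. It gives the time, the measured TCP pose, the force, the opening and the grip force at its end, in the units of the state.
- read_state(): the state, without advancing time (a new reading comes with each control period).
- read_camera(name): name is "scene" or "top"; returns (picture, depth): 420x560x3 uint8, blue, green, red; 420x560 float32, m along the optical axis (not along the pixel's ray), 0 where there is no reading.
- calibration(name): a dict with "intrinsics" (3x3 intrinsics, pixels), "world_to_cam" (4x4, takes a point from world to camera coordinates). Camera axes: x right, y up, looking along -z (the intrinsics and any distortion apply to the point x, -y, -z); pixel columns grow to the right and rows downward; lengths in m; the calibration is good to about 2 mm. A picture is of the moment at which its call begins. calibration takes no time and is no camera call.
- finish_job(): hands the job in; it is judged then, once.
The state is a dict: "time": time; "q": joint angles; "joint_vel": joint speeds; "joint_torque": joint torques, N m; "tool_pos": TCP position; "tcp_rot": TCP orientation; "wrist_force": force on the tool from outside, world axes, zero at the start; "torque": the same for the moment, N m; "width": opening from 0.0 (shut) to 1.0 (fully open); "grip_force": force on a finger pad.
Only numpy, scipy, OpenCV 4.12 (cv2) and the standard library are available. Lean on these libraries where they do the work, as an engineer would, in place of code of your own. Each camera call takes 0.05 s, during which the arm holds its last target. There are 200 camera calls.

## Working session

There is one attempt and no reset: what is moved stays moved. The work goes in short steps, Python scripts to look and compute and a tool call to move; the robot and the scene stay as the last step left them, time stands still between calls to the robot, and variables do not carry over. Pictures are saved under pics/ and viewed, at most 10 in all, crops included, and the job is handed in when it is done.

Besides the shell and the picture viewer there is one more tool, called after "Request:" as name(argument=value, ...) on one line, values as JSON. step_arm: Moves the arm, as the interface text tells. Its arguments: {"type":"object","properties":{"commands":{"type":"array","items":{"type":"object","properties":{"fingers":{"type":"number"},"dx":{"type":"number"},"dy":{"type":"number"},"dz":{"type":"number"},"roll":{"type":"number"}}}},"squeeze":{"type":"number"}},"required":["commands"]}

```bash
mkdir -p pics; cat > h.py <<'E'
import numpy as np, cv2
from workcell import *
def cloud(name):
    im,d=read_camera(name); c=calibration(name); K=np.array(c["intrinsics"]); T=np.array(c["world_to_cam"])
    v,u=np.mgrid[:420,:560]
    P=np.stack([(u-K[0,2])/K[0,0]*d,-(v-K[1,2])/K[1,1]*d,-d],-1)
    W=(P-T[:3,3])@T[:3,:3]
    W[d==0]=np.nan
    return im,d,W
E
python3 - <<'E'
from h import *
for n in("scene","top"):
    im,d,W=cloud(n); cv2.imwrite(f"pics/{n}0.png",im); np.save(n+"W.npy",W)
    c=calibration(n);print(n,{k:np.round(v,3).tolist() if not isinstance(v,str) else v for k,v in c.items()}, (d==0).mean())
print(read_state())
E
```

```text
scene {'intrinsics': [[500.565, 0.0, 278.708], [0.0, 500.565, 215.799], [0.0, 0.0, 1.0]], 'world_to_cam': [[-0.45, 0.893, -0.013, 0.264], [-0.572, -0.277, 0.772, 0.282], [0.686, 0.355, 0.635, -1.815], [0.0, 0.0, 0.0, 1.0]]} 0.00399234693877551
top {'intrinsics': [[416.339, 0.0, 277.046], [0.0, 416.339, 210.933], [0.0, 0.0, 1.0]], 'world_to_cam': [[0.024, -1.0, 0.018, 0.009], [0.981, 0.027, 0.191, -0.628], [-0.191, 0.013, 0.981, -0.944], [0.0, 0.0, 0.0, 1.0]]} 0.003928571428571429
{'time': 0.1, 'q': array([-1.31788414e+00,  2.64674905e-01,  1.60525705e+00, -2.10051181e-05,
        1.27372368e+00, -3.68617655e-02]), 'joint_vel': array([-1.20254579e-03, -1.57330958e-03, -3.88801750e-03, -5.13586491e-05,
        1.66847257e-03, -1.19524001e-04]), 'joint_torque': array([ 7.42987668e-04, -5.16704392e+01, -3.68589842e+01, -8.38485334e-05,
        6.21698942e-03, -2.02270934e-05]), 'tool_pos': array([ 0.19271818, -0.64619709,  0.23007791]), 'tcp_rot': array([-3.10664703e+00, -4.53298774e-01,  3.80484802e-04]), 'wrist_force': array([-0.52061789, -0.23121896,  0.68789659]), 'torque': array([0.01479132, 0.02034919, 0.02476143]), 'grip_force': 0.0, 'width': 1.0019677925628714}
```

View pics/scene0.png

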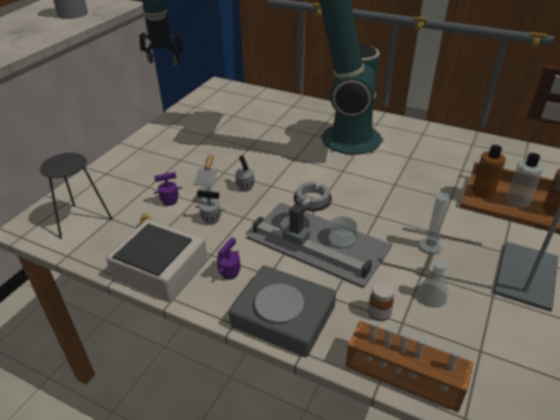

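View pics/top0.png

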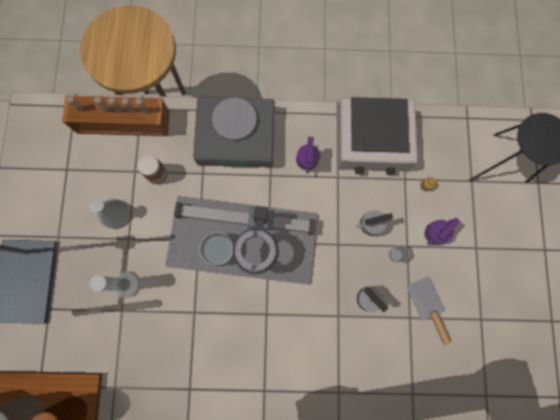

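The top view shows the collar at (256,251), the post at (261,215), and the catch beaker at (217,250), so the push runs along about world +y. The canisters are at (375,221) and (372,299), with the small beaker at (399,255). I'll zoom in next.

```bash
python3 - <<'E'
from h import *
im=cv2.imread("pics/top0.png"); W=np.load("topW.npy")
a=cv2.resize(im[195:325,330:460],(400,400),interpolation=cv2.INTER_CUBIC)
b=cv2.resize(im[190:290,205:305],(400,400),interpolation=cv2.INTER_CUBIC)
cv2.imwrite("pics/crop1.png",cv2.convertScaleAbs(np.hstack([a,b]),alpha=1.5))
Z=W[...,2]
def comp(lo,hi,box):
    u0,v0,u1,v1=box; m=np.zeros(Z.shape,np.uint8); m[v0:v1,u0:u1]=((Z>lo)&(Z<hi))[v0:v1,u0:u1]
    n,l,s,c=cv2.connectedComponentsWithStats(m)
    for i in range(1,n):
        if s[i,4]<15: continue
        p=W[l==i]; r=cv2.minAreaRect((p[:,:2]*1000).astype(np.float32)); print(s[i,4],np.round(c[i]),'mean',np.round(p.mean(0),4),'rect',np.round(r[0],1),np.round(r[1],1),round(r[2],1))
print('handles');comp(.085,.115,(335,195,455,325))
print('bodies');comp(.035,.066,(335,195,455,325))
print('rim');comp(.125,.15,(160,190,330,285))
print('rail etc');comp(.04,.11,(160,190,330,285)); comp(.02,.07,(85,190,150,310)); comp(.1,.2,(85,190,150,310))
E
```

```text
handles
187 [379. 218.] mean [ 0.609  -0.2111  0.1009] rect [ 609.8 -212.3] [14.2 65.1] 15.9
160 [446. 230.] mean [ 0.5862 -0.367   0.1001] rect [ 589.8 -372.8] [14.6 61.2] 45.2
215 [376. 299.] mean [ 0.426  -0.2001  0.1007] rect [ 426.7 -200.9] [64.1 14.5] 43.4
bodies
381 [373. 223.] mean [ 0.6055 -0.2076  0.0548] rect [ 608.8 -210.6] [58.4 62.4] 57.3
415 [439. 231.] mean [ 0.5897 -0.3672  0.0545] rect [ 590.4 -373.5] [58.7 67.7] 4.4
102 [401. 252.] mean [ 0.5377 -0.2783  0.0426] rect [ 536.8 -275.9] [41.3 43.5] 0.3
371 [369. 299.] mean [ 0.425  -0.1959  0.0558] rect [ 427.1 -200. ] [56. 58.] 57.9
rim
177 [261. 212.] mean [0.6094 0.0627 0.1384] rect [610.4  62.7] [30.  28.1] 83.2
311 [244. 249.] mean [0.5265 0.0969 0.1382] rect [525.8  93.9] [85.  44.9] 0.1
300 [267. 250.] mean [0.5254 0.0451 0.1386] rect [526.3  47.7] [85.2 38.8] 0.1
rail etc
81 [177. 208.] mean [0.6311 0.2688 0.0448] rect [631.4 268.8] [12.5 35.8] 84.4
115 [252. 218.] mean [0.6081 0.0857 0.0642] rect [612.9  83.4] [18.1 47.3] 84.5
162 [269. 220.] mean [0.6048 0.0428 0.0656] rect [607.3  41.7] [21.5 47.4] 76.0
77 [312. 225.] mean [ 0.5984 -0.0608  0.0451] rect [598.4 -61. ] [12.4 36.2] 83.6
224 [215. 247.] mean [0.5377 0.1711 0.0579] rect [535.7 167.3] [78.2 76.6] 1.6
466 [114. 213.] mean [0.6152 0.4229 0.0424] rect [618.3 430.6] [55.4 67.8] 62.6
92 [125. 284.] mean [0.4458 0.3791 0.0444] rect [445. 382.] [13.  29.2] 79.8
167 [ 97. 205.] mean [0.6215 0.4362 0.1104] rect [621.7 436.8] [30.8 30.3] 0.8
375 [103. 283.] mean [0.4467 0.3859 0.1569] rect [446.8 390.8] [33.7 32.2] 48.3
```

View pics/crop1.png

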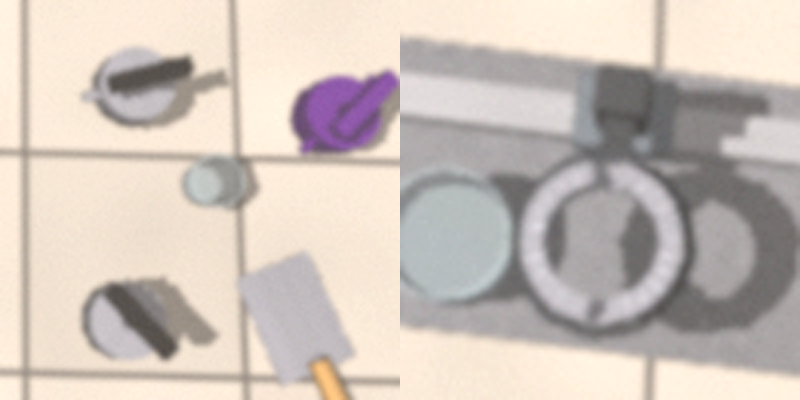

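The upper canister at (375,221) has a pin showing on its left, so it is the target. The collar gaps show at about (256,234) and (254,267). Next I'll measure the gap angle.

```bash
cat >> h.py <<'E'
def ray(name,u,v,z):
    c=calibration(name);K=np.array(c["intrinsics"]);T=np.array(c["world_to_cam"]);R=T[:3,:3]
    o=-R.T@T[:3,3]; d=R.T@np.array([(u-K[0,2])/K[0,0],-(v-K[1,2])/K[1,1],-1]); return o+d*(z-o[2])/d[2]
def gaps(im,W,c,ax,r=(.032,.044)):
    """depth and brightness over the rim by angle relative to ax, on plane z=.14"""
    v,u=np.mgrid[:420,:560]; P=np.array([ray("top",a,b,.14) for a,b in zip(u.ravel()[:0],v.ravel()[:0])]) if 0 else None
    g=im.astype(float).mean(2); C=calibration("top");K=np.array(C["intrinsics"]);T=np.array(C["world_to_cam"])
    out=[]
    for s in (0,np.pi):
        a=np.radians(np.arange(-35,36,1)); val=[];zz=[]
        for t in a:
            rr=np.linspace(*r,9); p=np.c_[c[0]+rr*np.cos(ax+s+t),c[1]+rr*np.sin(ax+s+t),np.full(9,.14)]
            q=p@T[:3,:3].T+T[:3,3]; uu=(K[0,2]-K[0,0]*q[:,0]/q[:,2]).astype(np.float32); vv=(K[1,2]+K[1,1]*q[:,1]/q[:,2]).astype(np.float32)
            val.append(cv2.remap(g.astype(np.float32),uu[None],vv[None],1).mean()); zz.append(np.nanmedian(W[...,2][np.round(vv).astype(int),np.round(uu).astype(int)]))
        out.append((np.degrees(a),np.array(val),np.array(zz)))
    return out
E
python3 - <<'E'
from h import *
im=cv2.imread("pics/top0.png"); W=np.load("topW.npy")
ax=np.arctan2(-33,329.8)
print(np.degrees(ax))
# collar centre: circle fit on outer rim
Z=W[...,2]; m=(Z>.125)&(Z<.15); m[:230]=0; p=W[m][:,:2]*1000
h=cv2.convexHull(p.astype(np.float32)); print(cv2.minEnclosingCircle(p.astype(np.float32)))
c=np.array([.5258,.0722])
for a,v,z in gaps(im,W,c,ax):
    w=np.clip(np.median(v)-v-15,0,None); print('gap',(a*w).sum()/w.sum()); print(np.round(v[::2]).astype(int).tolist()); print(np.round(z[::2]*1000).tolist())
print(ray("top",255.75,233.75,.14),ray("top",254.25,267,.14))
E
```

```text
-5.714033292374708
((400.3552551269531, 326.09893798828125), 327.72845458984375)
gap 7.506112653683094
[126, 127, 128, 127, 126, 124, 123, 123, 123, 124, 125, 125, 124, 123, 120, 116, 112, 105, 99, 92, 87, 83, 84, 87, 95, 103, 112, 118, 122, 124, 126, 128, 129, 128, 127, 127]
[139.0, 140.0, 140.0, 138.0, 139.0, 139.0, 139.0, 137.0, 139.0, 139.0, 139.0, 139.0, 138.0, 139.0, 139.0, 126.0, 123.0, 123.0, 124.0, 123.0, 123.0, 122.0, 126.0, 124.0, 124.0, 139.0, 136.0, 138.0, 139.0, 140.0, 138.0, 138.0, 139.0, 140.0, 139.0, 138.0]
gap 2.7202078905836578
[131, 132, 133, 134, 134, 133, 131, 131, 130, 131, 131, 131, 130, 128, 123, 116, 107, 99, 94, 93, 96, 102, 109, 116, 122, 126, 128, 129, 129, 130, 132, 133, 134, 133, 130, 129]
[139.0, 140.0, 138.0, 139.0, 139.0, 139.0, 139.0, 139.0, 139.0, 139.0, 139.0, 139.0, 140.0, 139.0, 140.0, 138.0, 128.0, 125.0, 125.0, 126.0, 124.0, 124.0, 124.0, 123.0, 123.0, 125.0, 138.0, 139.0, 139.0, 141.0, 139.0, 139.0, 138.0, 140.0, 139.0, 139.0]
[0.56010018 0.07153741 0.14      ] [0.48768417 0.07234462 0.14      ]
```

Request:
step_arm(commands=[{"fingers": 1, "dz": -0.03}, {"fingers": 1, "dz": -0.03}, {"fingers": 1, "dz": -0.03}, {"fingers": 1, "dz": -0.03}])

```text
invalid input
```

Request:
step_arm(commands=[{"fingers": 1, "dx": 0.045, "dy": -0.04, "dz": 0, "roll": -9}, {"fingers": 1, "dx": 0.09, "dy": -0.08, "dz": 0, "roll": -18}, {"fingers": 1, "dx": 0.135, "dy": -0.12, "dz": 0, "roll": -27}, {"fingers": 1, "dx": 0.18, "dy": -0.16, "dz": 0, "roll": -36}, {"fingers": 1, "dx": 0.225, "dy": -0.2, "dz": 0, "roll": -45}, {"fingers": 1, "dx": 0.27, "dy": -0.24, "dz": 0, "roll": -54}, {"fingers": 1, "dx": 0.315, "dy": -0.28, "dz": 0, "roll": -63}, {"fingers": 1, "dx": 0.36, "dy": -0.32, "dz": 0, "roll": -67.7}], squeeze=60)

```text
time: 1.1
tool_pos: [0.4469, -0.2354, 0.231]
tcp_rot: [-2.326, -2.112, 0.0]
wrist_force: [0.2, -0.8, -0.2]
width: -0.002
grip_force: 0.0
```

Request:
step_arm(commands=[{"fingers": 1, "dx": 0.053, "dy": 0.027, "dz": 0, "roll": 0}, {"fingers": 1, "dx": 0.105, "dy": 0.054, "dz": 0, "roll": 0}, {"fingers": 1, "dx": 0.158, "dy": 0.081, "dz": 0, "roll": 0}, {"fingers": 1, "dx": 0.21, "dy": 0.107, "dz": 0, "roll": 0}, {"fingers": 1, "dx": 0.26, "dy": 0.134, "dz": 0.02, "roll": 0}, {"fingers": 1, "dx": 0.26, "dy": 0.134, "dz": 0.07, "roll": 0}, {"fingers": 1, "dx": 0.26, "dy": 0.134, "dz": 0.12, "roll": 0}, {"fingers": 1, "dx": 0.26, "dy": 0.134, "dz": 0.131, "roll": 0}])

```text
time: 2.1
tool_pos: [0.6016, 0.0085, 0.0954]
tcp_rot: [-2.324, -2.105, 0.011]
wrist_force: [-0.3, -0.1, -0.4]
width: 0.0
grip_force: 0.0
```

```bash
python3 -c "
from workcell import *
s=read_state();print(s['tool_pos'],s['tcp_rot'],s['wrist_force'],s['q'])"
```

```text
[0.60155989 0.00849404 0.09542945] [-2.32372297 -2.10457594  0.0106473 ] [-0.27883906 -0.08282577 -0.42728062] [-2.72663753e-02  2.50891002e-01  1.88557793e+00 -2.97822986e-05
  1.01449905e+00  7.16445094e-02]
```

Request:
step_arm(commands=[{"fingers": 1, "dx": 0.013}, {"fingers": 1, "dx": 0.025}, {"fingers": 1, "dx": 0.038}, {"fingers": 1, "dx": 0.05}, {"fingers": 1, "dx": 0.062}, {"fingers": 1, "dx": 0.075}, {"fingers": 1, "dx": 0.087}, {"fingers": 1, "dx": 0.1}])

```text
invalid input
```

All five keys seem to be required in each row.

Request:
step_arm(commands=[{"fingers": 1, "dx": 0.013, "dy": 0, "dz": 0, "roll": 0}, {"fingers": 1, "dx": 0.025, "dy": 0, "dz": 0, "roll": 0}, {"fingers": 1, "dx": 0.038, "dy": 0, "dz": 0, "roll": 0}, {"fingers": 1, "dx": 0.05, "dy": 0, "dz": 0, "roll": 0}, {"fingers": 1, "dx": 0.062, "dy": 0, "dz": 0, "roll": 0}, {"fingers": 1, "dx": 0.075, "dy": 0, "dz": 0, "roll": 0}, {"fingers": 1, "dx": 0.087, "dy": 0, "dz": 0, "roll": 0}, {"fingers": 1, "dx": 0.1, "dy": 0, "dz": 0, "roll": 0}])

```text
time: 3.1
tool_pos: [0.6175, 0.1064, 0.1032]
tcp_rot: [2.324, 2.105, 0.002]
wrist_force: [0.9, -8.6, 2.7]
width: -0.001
grip_force: 4.1
```

Request:
step_arm(commands=[{"fingers": 1, "dx": 0.005, "dy": 0, "dz": 0, "roll": 0}, {"fingers": 1, "dx": 0.01, "dy": 0, "dz": 0, "roll": 0}, {"fingers": 1, "dx": 0.015, "dy": 0, "dz": 0, "roll": 0}, {"fingers": 1, "dx": 0.02, "dy": 0, "dz": 0, "roll": 0}])

```text
time: 3.6
tool_pos: [0.6195, 0.1264, 0.1032]
tcp_rot: [2.324, 2.106, 0.003]
wrist_force: [0.4, -6.8, 2.8]
width: -0.002
grip_force: 3.7
```

Request:
step_arm(commands=[{"fingers": 1, "dx": 0.005, "dy": 0, "dz": 0, "roll": 0}, {"fingers": 1, "dx": 0.01, "dy": 0, "dz": 0, "roll": 0}, {"fingers": 1, "dx": 0.015, "dy": 0, "dz": 0, "roll": 0}, {"fingers": 1, "dx": 0.02, "dy": 0, "dz": 0, "roll": 0}])

```text
time: 4.1
tool_pos: [0.6204, 0.1351, 0.1034]
tcp_rot: [2.313, 2.102, -0.022]
wrist_force: [-4.6, -53.0, 12.0]
width: 0.003
grip_force: 26.3
```

Sharp rise to 53 N: the end stop. I'll back off and lift.

Request:
step_arm(commands=[{"fingers": 1, "dx": -0.01, "dy": 0, "dz": 0, "roll": 0}, {"fingers": 1, "dx": -0.03, "dy": 0, "dz": 0, "roll": 0}, {"fingers": 0, "dx": -0.06, "dy": 0, "dz": -0.02, "roll": 0}, {"fingers": -1, "dx": -0.1, "dy": 0, "dz": -0.06, "roll": 0}, {"fingers": -1, "dx": -0.15, "dy": 0, "dz": -0.09, "roll": 0}, {"fingers": -1, "dx": -0.2, "dy": 0, "dz": -0.09, "roll": 0}, {"fingers": -1, "dx": -0.25, "dy": 0, "dz": -0.09, "roll": 0}, {"fingers": -1, "dx": -0.3, "dy": 0, "dz": -0.09, "roll": -10}])

```text
time: 5.1
tool_pos: [0.59, -0.1523, 0.1917]
tcp_rot: [2.129, 2.307, 0.002]
wrist_force: [1.2, -0.5, 0.2]
width: 1.0
grip_force: 0.0
```

```bash
cat > m.py <<'E'
from h import *
im,d,W=cloud("top"); cv2.imwrite("pics/top1.png",im); Z=W[...,2]
def comp(lo,hi,box):
    u0,v0,u1,v1=box; m=np.zeros(Z.shape,np.uint8); m[v0:v1,u0:u1]=((Z>lo)&(Z<hi))[v0:v1,u0:u1]
    n,l,s,c=cv2.connectedComponentsWithStats(m)
    for i in range(1,n):
        if s[i,4]<60: continue
        p=W[l==i]; r=cv2.minAreaRect((p[:,:2]*1000).astype(np.float32)); print(s[i,4],np.round(c[i]),'mean',np.round(p.mean(0),4),'rect',np.round(r[0],1),np.round(r[1],1),round(r[2],1))
comp(.125,.15,(160,180,330,285)); comp(.085,.115,(335,195,400,240))
ax=np.radians(-5.71)
m=(Z>.125)&(Z<.15); m[:225]=0; m[285:]=0; m[:,:160]=0; m[:,300:]=0
p=(W[m][:,:2]*1000).astype(np.float32); c,r=cv2.minEnclosingCircle(p); print(c,r)
post=None
for a,v,z in gaps(im,W,np.array(c)/1000,ax):
    w=np.clip(np.median(v)-v-15,0,None); g=a[z<.132]; print('gap',(a*w).sum()/w.sum(), g.min() if len(g) else 0,g.max() if len(g) else 0,g.mean() if len(g) else 0)
s=read_state();print(s['tool_pos'],s['tcp_rot'],s['wrist_force'],s['q'])
E
python3 m.py
```

```text
184 [218. 206.] mean [0.6192 0.158  0.138 ] rect [620.2 158.5] [29.7 28.4] 85.4
644 [211. 244.] mean [0.5346 0.1674 0.138 ] rect [536.1 167.1] [87.8 86.7] 83.9
(533.4171752929688, 164.91879272460938) 47.12376403808594
gap 12.755676887093985 -1.0 17.0 8.0
gap -2.6221622052031908 -6.000000000000001 12.000000000000002 3.0
[ 0.58920496 -0.15833727  0.19160843] [ 2.11962681  2.31228408 -0.00402856] [ 0.3722752  -3.96768295  0.26229396] [-0.3008592   0.16813727  1.79403389 -0.00473423  1.17618489 -0.38593244]
```

Request:
step_arm(commands=[{"fingers": -1, "dx": -0.03, "dy": 0.008, "dz": 0, "roll": -6}, {"fingers": -1, "dx": -0.055, "dy": 0.0155, "dz": 0.02, "roll": -10.9}, {"fingers": -1, "dx": -0.055, "dy": 0.0155, "dz": 0.05, "roll": -10.9}, {"fingers": -1, "dx": -0.055, "dy": 0.0155, "dz": 0.07, "roll": -10.9}, {"fingers": -1, "dx": -0.055, "dy": 0.0155, "dz": 0.07, "roll": -10.9}, {"fingers": -1, "dx": -0.055, "dy": 0.0155, "dz": 0.07, "roll": -10.9}])

```text
time: 5.9
tool_pos: [0.61, -0.2045, 0.1214]
tcp_rot: [1.906, 2.495, 0.001]
wrist_force: [0.3, -1.1, 0.6]
width: 1.0
grip_force: 0.0
```

```bash
python3 - <<'E'
from h import *
s=read_state();print(s['tool_pos'],s['tcp_rot'],s['wrist_force'],s['q'],2*np.degrees(np.arctan2(s['tcp_rot'][1],s['tcp_rot'][0])))
im,d,W=cloud("scene")
cv2.imwrite("pics/s1.png",cv2.resize(im[130:250,130:280],(800,640))[:600])
E
```

```text
[ 0.60999664 -0.2044771   0.12138651] [1.90640855e+00 2.49523966e+00 8.15249974e-04] [ 0.31726375 -1.06850307  0.64162223] [-3.62199384e-01  2.90142420e-01  1.78193313e+00  1.00469706e-04
  1.06799735e+00 -6.28218928e-01] 105.23902703644313
```

View pics/s1.png

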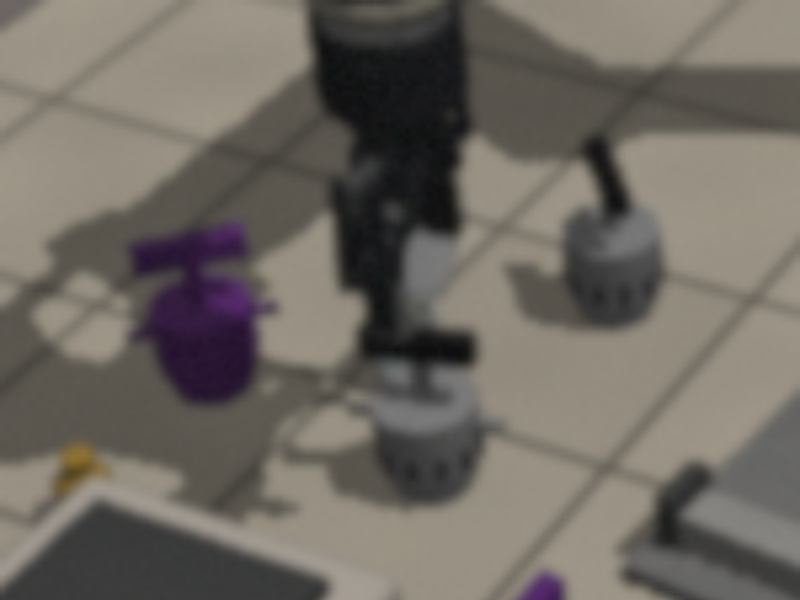

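Request:
step_arm(commands=[{"fingers": -1, "dx": -0.007, "dy": -0.0024, "dz": 0.015, "roll": 0}, {"fingers": -1, "dx": -0.007, "dy": -0.0024, "dz": 0.03, "roll": 0}, {"fingers": -1, "dx": -0.007, "dy": -0.0024, "dz": 0.046, "roll": 0}, {"fingers": -1, "dx": -0.007, "dy": -0.0024, "dz": 0.046, "roll": 0}, {"fingers": 0.5, "dx": -0.007, "dy": -0.0024, "dz": 0.046, "roll": 0}, {"fingers": 1, "dx": -0.007, "dy": -0.0024, "dz": 0.046, "roll": 0}, {"fingers": 1, "dx": -0.007, "dy": -0.0024, "dz": 0.046, "roll": 0}, {"fingers": 1, "dx": -0.007, "dy": -0.0024, "dz": 0.046, "roll": 0}], squeeze=80)

```text
time: 6.95
tool_pos: [0.6094, -0.2123, 0.0749]
tcp_rot: [1.907, 2.495, 0.001]
wrist_force: [4.7, 1.8, 5.3]
width: 0.149
grip_force: 69.5
```

```bash
python3 - <<'E'
from h import *
s=read_state();print(s['tool_pos'],s['wrist_force'],s['torque'],s['width'],s['grip_force'],2*np.degrees(np.arctan2(s['tcp_rot'][1],s['tcp_rot'][0])))
E
```

```text
[ 0.60941112 -0.21228265  0.07491394] [4.72830249 1.80269245 5.34611319] [ 0.25045585 -0.92035893 -0.04269526] 0.148921711670502 69.48752403259277 105.19660431356358
```

Request:
step_arm(commands=[{"fingers": 1, "dx": 0, "dy": 0, "dz": -0.02, "roll": 0}, {"fingers": 1, "dx": 0, "dy": 0, "dz": -0.06, "roll": 0}, {"fingers": 1, "dx": 0, "dy": 0, "dz": -0.1, "roll": 0}, {"fingers": 1, "dx": 0, "dy": 0, "dz": -0.14, "roll": 0}, {"fingers": 1, "dx": 0, "dy": 0, "dz": -0.18, "roll": 0}, {"fingers": 1, "dx": 0, "dy": 0, "dz": -0.19, "roll": 0}, {"fingers": 1, "dx": 0, "dy": 0, "dz": -0.19, "roll": 0}])

```text
time: 7.82
tool_pos: [0.6087, -0.2122, 0.2645]
tcp_rot: [1.908, 2.495, 0.0]
wrist_force: [-0.3, -0.2, -4.6]
width: 0.148
grip_force: 78.4
```

```bash
python3 - <<'E'
from h import *
s=read_state();p=s['tool_pos'];psi=np.arctan2(s['tcp_rot'][1],s['tcp_rot'][0])*2
print(p,s['wrist_force'],s['torque'],s['width'],np.degrees(psi))
d=np.array([.5357,.167])-p[:2]; print(d@[np.cos(psi),np.sin(psi)], d@[np.sin(psi),-np.cos(psi)])
im,dd,W=cloud("top");Z=W[...,2];cv2.imwrite("pics/top2.png",im)
im,dd,W=cloud("scene");cv2.imwrite("pics/s2.png",cv2.resize(im[90:210,130:290],(800,600)))
E
```

```text
[ 0.60866768 -0.21217369  0.26452853] [-0.26379402 -0.16098087 -4.6250438 ] [-0.00521732  0.04315039 -0.05986967] 0.14802067383250578 105.20399740329471
0.38503817890391157 0.02902708817367909
```

View pics/s2.png

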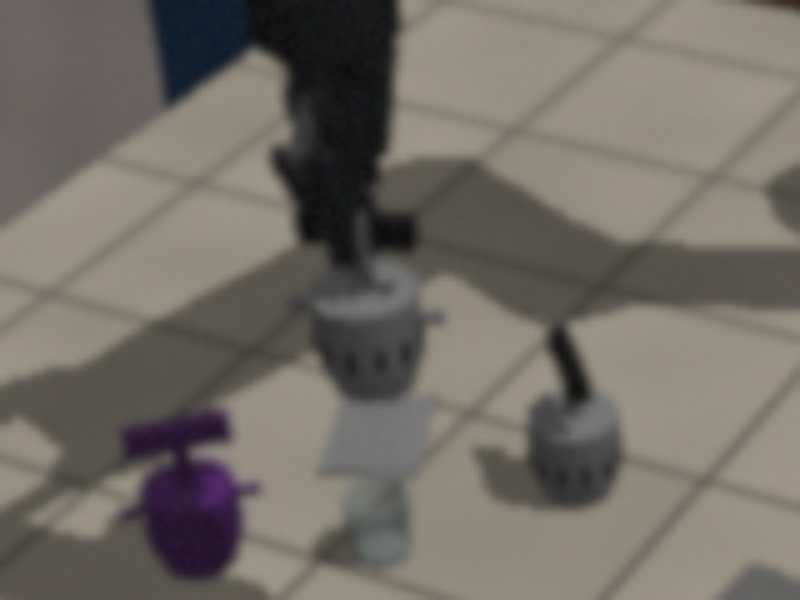

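Canister is held, with pins visible at (297,303) and (435,318) in the crop. Now I'll measure its offset in the grip.

```bash
cat >> h.py <<'E'
from scipy.optimize import least_squares
def held(zo,c0):
    """fit body cylinder (r 29.5) from scene cloud; zo origin height"""
    im,d,W=cloud("scene"); 
    m=(W[...,2]>zo+.026)&(W[...,2]<zo+.052)&(np.hypot(W[...,0]-c0[0],W[...,1]-c0[1])<.06)
    p=W[m]; q=p[np.hypot(*(p[:,:2]-c0).T)<.037]
    f=lambda c: np.hypot(*(q[:,:2]-c).T)-.0295
    r=least_squares(f,c0,loss="soft_l1",f_scale=.001); 
    e=p[np.hypot(*(p[:,:2]-r.x).T)>.034]-np.r_[r.x,0]
    return r.x,np.sqrt(np.mean(r.fun**2)),len(q),e
E
python3 - <<'E'
from h import *
s=read_state();p=s['tool_pos'];psi=np.arctan2(s['tcp_rot'][1],s['tcp_rot'][0])*2
c,r,n,e=held(p[2]-.075,p[:2]); d=c-p[:2]
print(c,r,n,'along x',d@[np.cos(psi),np.sin(psi)],'y',d@[np.sin(psi),-np.cos(psi)])
a=np.degrees(np.arctan2(e[:,1],e[:,0])); print(np.round(np.c_[a%180,np.hypot(*e[:,:2].T)*1000,e[:,2]*1000])[:20].tolist())
E
```

```text
[ 0.60802146 -0.21062786] 0.002025128430588102 201 along x 0.0008906545114128534 y 0.0007821274829845426
[[106.0, 43.0, 234.0], [114.0, 39.0, 237.0], [104.0, 38.0, 233.0], [98.0, 34.0, 232.0], [106.0, 44.0, 230.0], [109.0, 40.0, 232.0], [108.0, 37.0, 232.0], [111.0, 34.0, 233.0], [109.0, 43.0, 229.0], [112.0, 40.0, 230.0], [107.0, 38.0, 228.0], [111.0, 35.0, 230.0], [104.0, 34.0, 233.0], [103.0, 37.0, 234.0], [96.0, 43.0, 237.0], [102.0, 43.0, 235.0], [96.0, 37.0, 233.0], [99.0, 38.0, 232.0], [101.0, 41.0, 232.0], [98.0, 44.0, 234.0]]
```

Request:
step_arm(commands=[{"fingers": 1, "dx": 0.03, "dy": 0.002, "dz": 0, "roll": -8}, {"fingers": 1, "dx": 0.08, "dy": 0.006, "dz": 0, "roll": -18}, {"fingers": 1, "dx": 0.13, "dy": 0.01, "dz": 0, "roll": -28}, {"fingers": 1, "dx": 0.18, "dy": 0.014, "dz": 0, "roll": -38}, {"fingers": 1, "dx": 0.23, "dy": 0.018, "dz": 0, "roll": -48}, {"fingers": 1, "dx": 0.28, "dy": 0.022, "dz": 0, "roll": -58}, {"fingers": 1, "dx": 0.33, "dy": 0.026, "dz": 0, "roll": -67}, {"fingers": 1, "dx": 0.365, "dy": 0.028, "dz": 0, "roll": -74.3}])

```text
time: 8.98
tool_pos: [0.5383, 0.1493, 0.262]
tcp_rot: [-0.005, -3.138, 0.001]
wrist_force: [1.1, -0.3, -2.8]
width: 0.147
grip_force: 78.4
```

Request:
step_arm(commands=[{"fingers": 1, "dx": 0, "dy": -0.02, "dz": 0, "roll": 0}, {"fingers": 1, "dx": 0, "dy": -0.02, "dz": 0, "roll": 0}, {"fingers": 1, "dx": 0, "dy": -0.02, "dz": 0, "roll": 0}, {"fingers": 1, "dx": 0, "dy": -0.02, "dz": 0, "roll": 0}])

```text
time: 9.48
tool_pos: [0.5399, 0.1268, 0.2639]
tcp_rot: [-0.016, -3.141, -0.0]
wrist_force: [-0.7, 0.4, -3.8]
width: 0.148
grip_force: 78.8
```

```bash
cat > n.py <<'E'
from h import *
s=read_state();p=s['tool_pos'];psi=np.arctan2(s['tcp_rot'][1],s['tcp_rot'][0])*2
print(p,s['wrist_force'],s['torque'],s['width'],np.degrees(psi)%360,s['tcp_rot'])
c,r,n,e=held(p[2]-.075,p[:2]); d=c-p[:2]
X=np.array([np.cos(psi),np.sin(psi)]);Y=np.array([np.sin(psi),-np.cos(psi)])
print('can',c,r,n,'along x',d@X,'y',d@Y)
g=np.array([.5357,.167])-p[:2]; print('to seat: dx',g@X,'dy',g@Y)
e=e[np.hypot(*e[:,:2].T)<.046];k=e[:,:2]*np.sign(e[:,:2]@X)[:,None];m=k.mean(0);print('pin yaw',np.degrees(np.arctan2(m[1],m[0]))%360,len(k),'pin z off',e[:,2].mean()-p[2])
E
python3 n.py
```

```text
[0.53994221 0.12677007 0.2638999 ] [-0.7187359  0.4487846 -3.7873216] [-0.00859195 -0.00285134 -0.04295423] 0.14840749746446416 179.42095701818354 [-1.58715413e-02 -3.14092259e+00 -8.95557296e-05]
can [0.53817713 0.12619586] 0.0019213546882146204 196 along x 0.00175919027571026 y -0.0005920201564981538
to seat: dx 0.004648562554028905 dy 0.04018500482680451
pin yaw 180.72639359909363 13 pin z off -0.029638893781367748
```

Request:
step_arm(commands=[{"fingers": 1, "dx": 0.0045, "dy": 0.02, "dz": 0, "roll": 0}, {"fingers": 1, "dx": 0.0045, "dy": 0.04, "dz": 0, "roll": 0}, {"fingers": 1, "dx": 0.0045, "dy": 0.04, "dz": 0, "roll": 0}, {"fingers": 1, "dx": 0.0045, "dy": 0.04, "dz": 0.02, "roll": 0}, {"fingers": 1, "dx": 0.0045, "dy": 0.04, "dz": 0.04, "roll": 0}, {"fingers": 1, "dx": 0.0045, "dy": 0.04, "dz": 0.058, "roll": 0}, {"fingers": 1, "dx": 0.0045, "dy": 0.04, "dz": 0.058, "roll": 0}])

```text
time: 10.4
tool_pos: [0.5341, 0.1667, 0.2031]
tcp_rot: [-0.014, -3.137, 0.002]
wrist_force: [-1.0, 0.1, -3.3]
width: 0.15
grip_force: 78.9
```

```bash
python3 n.py; python3 -c "
from h import *
im,d,W=cloud('scene');cv2.imwrite('pics/s3.png',cv2.resize(im[130:250,260:420],(800,600)))"
```

```text
[0.534096   0.1667129  0.20311429] [-0.99985519  0.1193612  -3.31901434] [-0.02520581 -0.02749766 -0.03040976] 0.14962134158581866 179.47193714292968 [-1.44544877e-02 -3.13665416e+00  2.02437277e-03]
can [0.53210409 0.16657357] 0.0019123603735358037 181 along x 0.001990542631821962 y -0.0001576839033686208
to seat: dx -0.0016012839591706797 dy 0.00030187017841292374
pin yaw 180.85744503991305 14 pin z off -0.029105997729826277
```

View pics/s3.png

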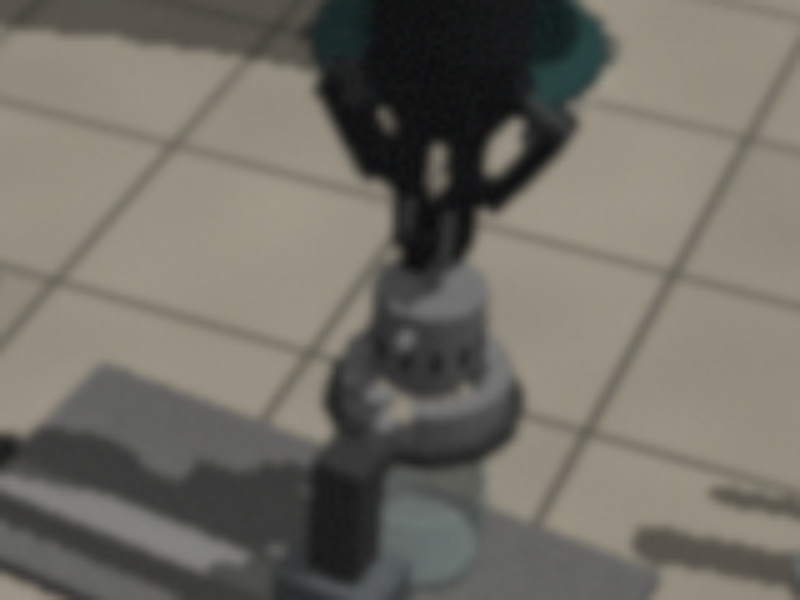

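Request:
step_arm(commands=[{"fingers": 1, "dx": -0.0025, "dy": 0.0005, "dz": 0, "roll": 0}, {"fingers": 1, "dx": -0.0025, "dy": 0.0005, "dz": 0.005, "roll": 0}, {"fingers": 1, "dx": -0.0025, "dy": 0.0005, "dz": 0.01, "roll": 0}, {"fingers": 1, "dx": -0.0025, "dy": 0.0005, "dz": 0.015, "roll": 0}, {"fingers": 1, "dx": -0.0025, "dy": 0.0005, "dz": 0.02, "roll": 0}, {"fingers": 1, "dx": -0.0025, "dy": 0.0005, "dz": 0.02, "roll": 0}])

```text
time: 11.25
tool_pos: [0.5377, 0.1677, 0.1854]
tcp_rot: [-0.014, -3.14, 0.001]
wrist_force: [-0.1, -0.2, -3.2]
width: 0.15
grip_force: 78.9
```

```bash
python3 n.py
```

```text
[0.53770321 0.16774827 0.18543535] [-0.05657923 -0.19312232 -3.23174603] [-0.04130482 -0.00590529  0.0138269 ] 0.14997053126424326 179.50276369095772 [-1.36254518e-02 -3.14006023e+00  6.09123689e-04]
can [0.53645635 0.16729936] 0.0033935644775879114 234 along x 0.0012429200262599896 y -0.00045971419465172167
to seat: dx 0.001996644160652862 dy -0.0007656245749094602
pin yaw 176.67959256409986 173 pin z off -0.045068374923340704
```

Request:
step_arm(commands=[{"fingers": 1, "dx": 0.0007, "dy": -0.0003, "dz": 0.005, "roll": 0}, {"fingers": 1, "dx": 0.0007, "dy": -0.0003, "dz": 0.01, "roll": 0}, {"fingers": 1, "dx": 0.0007, "dy": -0.0003, "dz": 0.013, "roll": 0}, {"fingers": 1, "dx": 0.0007, "dy": -0.0003, "dz": 0.016, "roll": 0}, {"fingers": 1, "dx": 0.0007, "dy": -0.0003, "dz": 0.016, "roll": 0}])

```text
time: 11.92
tool_pos: [0.5375, 0.1679, 0.17]
tcp_rot: [-0.014, -3.141, -0.001]
wrist_force: [-0.1, 1.1, -3.0]
width: 0.148
grip_force: 78.9
```

Below rim level with no contact force, so the pins are in the gaps.

Request:
step_arm(commands=[{"fingers": 1, "dx": 0, "dy": 0, "dz": 0.003, "roll": 0}, {"fingers": 1, "dx": 0, "dy": 0, "dz": 0.006, "roll": 0}, {"fingers": 1, "dx": 0, "dy": 0, "dz": 0.009, "roll": 0}, {"fingers": 1, "dx": 0, "dy": 0, "dz": 0.009, "roll": 0}])

```text
time: 12.42
tool_pos: [0.5373, 0.1676, 0.1608]
tcp_rot: [-0.014, -3.141, -0.0]
wrist_force: [-0.7, 2.3, -4.5]
width: 0.148
grip_force: 78.8
```

```bash
python3 n.py|head -1
```

```text
[0.53725281 0.16764406 0.16075172] [-0.74642776  2.30342348 -4.48664617] [ 0.45390597 -0.03145986 -0.05568938] 0.14766378501800512 179.49788555286236 [-1.37623887e-02 -3.14080483e+00 -1.03355281e-04]
```

Request:
step_arm(commands=[{"fingers": 1, "dx": 0, "dy": 0.0005, "dz": 0.001, "roll": 0}, {"fingers": 1, "dx": 0, "dy": 0.0005, "dz": 0.001, "roll": 4}, {"fingers": 1, "dx": 0, "dy": 0.0005, "dz": 0.001, "roll": 8}, {"fingers": 1, "dx": 0, "dy": 0.0005, "dz": 0.001, "roll": 12}, {"fingers": 1, "dx": 0, "dy": 0.0005, "dz": 0.001, "roll": 12}])

```text
time: 13.1
tool_pos: [0.5375, 0.1677, 0.1602]
tcp_rot: [-0.34, -3.123, 0.001]
wrist_force: [0.5, -0.0, -2.9]
width: 0.148
grip_force: 78.9
```

```bash
python3 n.py|head -1
```

```text
[0.53750811 0.16768079 0.1601911 ] [ 0.53575399 -0.04471672 -2.86486578] [ 0.05820816 -0.01141231  0.05748637] 0.14794028303447637 167.55618066923083 [-3.40470661e-01 -3.12296263e+00  1.30933092e-03]
```

Turning freely, with torque about 0.06 N m.

Request:
step_arm(commands=[{"fingers": 1, "dx": 0, "dy": 0, "dz": 0, "roll": 5}, {"fingers": 1, "dx": 0, "dy": 0, "dz": 0, "roll": 10}, {"fingers": 1, "dx": 0, "dy": 0, "dz": 0, "roll": 15}, {"fingers": 1, "dx": 0, "dy": 0, "dz": 0, "roll": 20}, {"fingers": 1, "dx": 0, "dy": 0, "dz": 0, "roll": 25}, {"fingers": 1, "dx": 0, "dy": 0, "dz": 0, "roll": 25}])

```text
time: 13.9
tool_pos: [0.5376, 0.168, 0.1603]
tcp_rot: [1.007, 2.976, -0.0]
wrist_force: [-0.9, -0.4, -3.9]
width: 0.147
grip_force: 78.9
```

```bash
python3 n.py|head -1
```

```text
[0.53755038 0.16796389 0.16026629] [-0.86922784 -0.43587682 -3.85511774] [-0.05558786  0.00610869 -0.02502893] 0.14735022467698242 142.61701065818764 [ 1.00677528e+00  2.97584399e+00 -4.83667204e-04]
```

Request:
step_arm(commands=[{"fingers": 1, "dx": 0, "dy": 0, "dz": 0, "roll": 3}, {"fingers": 1, "dx": 0, "dy": 0, "dz": 0, "roll": 6}, {"fingers": 1, "dx": 0, "dy": 0, "dz": 0, "roll": 9}, {"fingers": 1, "dx": 0, "dy": 0, "dz": 0, "roll": 12}, {"fingers": 1, "dx": 0, "dy": 0, "dz": 0, "roll": 12}])

```text
time: 14.58
tool_pos: [0.5376, 0.168, 0.1603]
tcp_rot: [1.312, 2.854, -0.0]
wrist_force: [-0.0, -0.2, -3.5]
width: 0.151
grip_force: 78.9
```

```bash
python3 n.py|head -1
```

```text
[0.53755168 0.16804564 0.16028293] [-0.03810319 -0.17260025 -3.52011471] [-0.0060895  -0.01338851  0.07881667] 0.150870918679915 130.6296703280431 [ 1.31201674e+00  2.85447558e+00 -2.19078201e-04]
```

Request:
step_arm(commands=[{"fingers": 1, "dx": 0, "dy": 0, "dz": 0, "roll": 1}, {"fingers": 1, "dx": 0, "dy": 0, "dz": 0, "roll": 2}, {"fingers": 1, "dx": 0, "dy": 0, "dz": 0, "roll": 3}, {"fingers": 1, "dx": 0, "dy": 0, "dz": 0, "roll": 3}])

```text
time: 15.12
tool_pos: [0.5372, 0.1679, 0.1601]
tcp_rot: [-1.388, -2.818, 0.001]
wrist_force: [-2.3, -1.0, -3.1]
width: 0.149
grip_force: 79.1
```

```bash
python3 n.py|head -1
```

```text
[0.53719539 0.16794456 0.16012525] [-2.26195804 -0.98221631 -3.14933121] [-0.24231525  0.33904129  0.40773053] 0.14891567795483324 127.53995503853957 [-1.38829331e+00 -2.81765660e+00  1.32607493e-03]
```

Torque up to 0.4 N m at 52°, which is the end wall. I'll ease back slightly and lower.

Request:
step_arm(commands=[{"fingers": 1, "dx": 0, "dy": 0, "dz": 0, "roll": -1.5}, {"fingers": 1, "dx": 0, "dy": 0, "dz": 0.002, "roll": -1.5}, {"fingers": 1, "dx": 0, "dy": 0, "dz": 0.004, "roll": -1.5}, {"fingers": 1, "dx": 0, "dy": 0, "dz": 0.006, "roll": -1.5}, {"fingers": 1, "dx": 0, "dy": 0, "dz": 0.006, "roll": -1.5}])

```text
time: 15.8
tool_pos: [0.5374, 0.1681, 0.1538]
tcp_rot: [-1.352, -2.835, 0.0]
wrist_force: [-1.4, -1.3, -4.1]
width: 0.151
grip_force: 78.8
```

```bash
python3 n.py|head -1
```

```text
[0.53739508 0.16809836 0.15381381] [-1.4083239  -1.30290706 -4.0697236 ] [-0.25819016  0.28628163  0.09779595] 0.15103812909730302 128.9955324618504 [-1.35242774e+00 -2.83513926e+00  3.47436914e-04]
```

Request:
step_arm(commands=[{"fingers": 1, "dx": 0, "dy": 0, "dz": 0.001, "roll": 0}, {"fingers": 1, "dx": 0, "dy": 0, "dz": 0.0015, "roll": 0}, {"fingers": 1, "dx": 0, "dy": 0, "dz": 0.0015, "roll": 0}])

```text
time: 16.23
tool_pos: [0.5375, 0.1681, 0.1527]
tcp_rot: [-1.352, -2.836, 0.0]
wrist_force: [-2.4, -1.7, -3.4]
width: 0.15
grip_force: 79.0
```

Request:
step_arm(commands=[{"fingers": 0.6, "dx": 0, "dy": 0, "dz": 0, "roll": 0}, {"fingers": 0.2, "dx": 0, "dy": 0, "dz": 0, "roll": 0}, {"fingers": -0.3, "dx": 0, "dy": 0, "dz": 0, "roll": 0}, {"fingers": -0.3, "dx": 0, "dy": 0, "dz": 0, "roll": 0}, {"fingers": -0.3, "dx": 0, "dy": 0, "dz": -0.03, "roll": 0}, {"fingers": -0.3, "dx": 0, "dy": 0, "dz": -0.08, "roll": 0}, {"fingers": -0.3, "dx": 0, "dy": -0.06, "dz": -0.12, "roll": 0}, {"fingers": -0.3, "dx": 0, "dy": -0.12, "dz": -0.14, "roll": 0}])

```text
time: 17.23
tool_pos: [0.452, 0.0982, 0.2918]
tcp_rot: [1.349, 2.834, 0.003]
wrist_force: [1.1, -1.6, 0.2]
width: 0.652
grip_force: 0.0
```

Request:
step_arm(commands=[{"fingers": -0.3, "dx": -0.06, "dy": 0, "dz": 0, "roll": 0}, {"fingers": -0.3, "dx": -0.12, "dy": 0, "dz": 0, "roll": 0}, {"fingers": -0.3, "dx": -0.18, "dy": 0, "dz": 0, "roll": 0}, {"fingers": -0.3, "dx": -0.24, "dy": 0, "dz": 0, "roll": 0}, {"fingers": -0.3, "dx": -0.24, "dy": 0, "dz": 0, "roll": 0}])

```text
time: 17.85
tool_pos: [0.6044, -0.0913, 0.2882]
tcp_rot: [-1.358, -2.833, 0.001]
wrist_force: [-2.0, 0.4, 0.0]
width: 0.65
grip_force: 0.0
```

```bash
python3 - <<'E'
from h import *
print(read_state()['wrist_force'])
im,d,W=cloud("top"); Z=W[...,2]
cv2.imwrite("pics/top4.png",cv2.resize(im[170:300,150:320],(780,596),interpolation=cv2.INTER_CUBIC))
box=np.zeros(Z.shape,bool); box[190:290,160:260]=1
for lo,hi in((.16,.19),(.125,.15)):
    m=box&(Z>lo)&(Z<hi); n,l,s,c=cv2.connectedComponentsWithStats(m.astype(np.uint8))
    for i in range(1,n):
        if s[i,4]>40:
            p=W[l==i]; print(s[i,4],np.median(p,0),np.percentile(p[:,2],[10,90]),cv2.minAreaRect((p[:,:2]*1000).astype(np.float32)))
for n_ in ("scene",):
    im,d,W=cloud(n_); q=W[(np.hypot(W[...,0]-.5357,W[...,1]-.167)<.035)&(W[...,2]>.155)]; print(len(q),np.percentile(q[:,2],[50,90,97]))
E
```

```text
[-2.01890149  0.3519045   0.01191403]
236 [0.53479042 0.16634139 0.17844966] [0.17343041 0.18056832] ((535.625732421875, 166.8792724609375), (14.99020767211914, 63.38738250732422), 38.522735595703125)
183 [0.61943337 0.15780813 0.1388381 ] [0.1346646  0.14101326] ((620.16064453125, 158.51351928710938), (30.01966094970703, 28.330810546875), 85.57476806640625)
996 [0.53381204 0.16402971 0.13723943] [0.13182084 0.14041888] ((535.1781616210938, 166.7263946533203), (87.49578857421875, 86.97521209716797), 49.40388488769531)
214 [0.1746681  0.1793884  0.18064204]
```

View pics/top4.png

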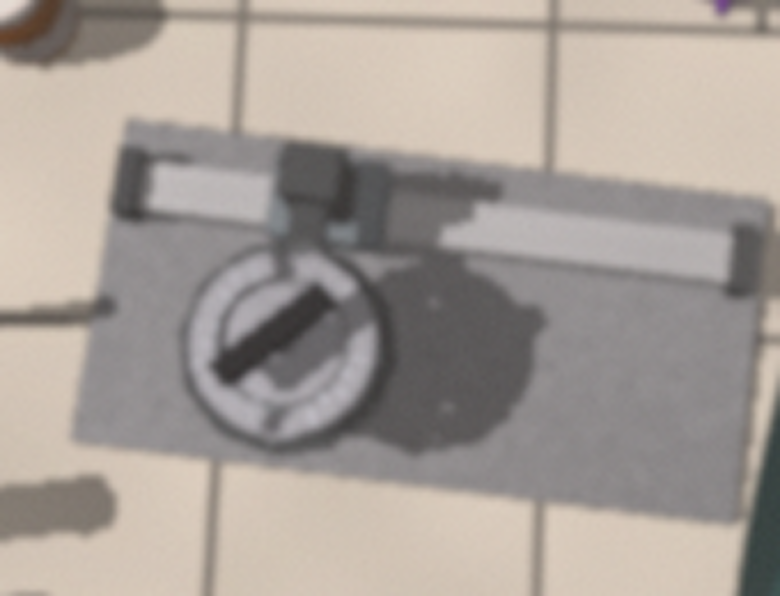

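The canister hangs centred, with its handle top at z≈0.180 m, which matches the locked height. The carriage has not moved, with the post still at about (315,180) in the crop. I'm handing in.

```bash
python3 -c "
from workcell import *
print(finish_job())"
```

```text
the job is handed in; nothing more can be done
None
```

Job handed in (no verdict was returned): I pushed the carriage until force rose sharply at its end stop, and the pinned canister is twisted to the end wall, dropped to locked height and released. The arm is clear, and I saw nothing knocked over.

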